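# Tip the hinge barrels out of the snap-lid case

### The arm

A 7-joint arm with a two-finger parallel gripper is mounted at the origin on the work surface. World frame = base frame: x ahead of the robot, y to its left, z up, the work surface at z = 0. Lengths are in m, angles in rad, forces in N, time in s.
With the tool pointing down it reaches from about 0.425 to 0.925 m from the base axis. Payload 6.8 kg.
Tool frame: the origin (TCP) lies between the finger pads; the fingertips stand 14 mm ahead of it and the grasp point (between the pads) lies 5 mm behind it; z points along the fingers, y is the line along which they close (so a half turn about z gives the same grasp; the last joint's range is limited). The gripper opens to 85 mm and grips with 20 to 120 N. Pads are 22 mm wide; open, the fingers measure 114 mm over their backs; the gripper's body (76 mm by 85 mm) begins 54 mm behind the grasp point. The pads swing forward as they close: fully open they stand 13 mm farther back than shut.
Start: joints at [-1.398, 0.477, 0.022, 1.555, -0.011, 1.109, -0.083], TCP at [0.187, 0.649, 0.245] pointing down, gripper open.
Joint ranges: [-2.96, 2.96], [-0.34, 2.1], [-1.41, 1.46], [0.24, 2.44], [-1.37, 4.51], [0.17, 1.92], [-2.96, 2.96]. Speed limits (rad/s): [2.39, 2.39, 3.14, 3.14, 3.14, 3.14, 3.14].

### API

Orientations are given as a rotation vector (axis times angle).
In Python, from bench import r, eyes, ticket gives the robot as it stands. The module is installed in compiled form; this text tells all that it offers.
- The arm moves only by the tool arm_command, never from a script. Its argument "plan" is text: rows parted by semicolons, each of 4 numbers parted by spaces: the shift along the tool's x, y, z in m, then the turn about the tool's z in degrees. In form: tx ty tz yaw; .... A call has 1 to 20 rows; each row shifts and turns the commanded pose from where the row before left it, along the tool's axes as they then stand; what a row does not reach is not made up. A row lasts 1/8 s, in which the tool goes at most 62.5 mm and 10.7 degrees, less where a joint would pass 70% of its speed; a pose out of reach is approached as far as the arm can. A call is refused whole if a number of a shift passes 0.0625 or a number of a turn 10.7, either way. A call with a gripper value outside its range is refused whole. "hand" is the closure, from -1 (fully open) to 1 (shut), set as the call begins (left out, the last holds). The fingers move at their own pace and stop on an object; "grip_force" is the grip in N (left out, the last holds). Time passes only in rows, so rows that do not move let the fingers close. It gives the time, the measured TCP pose, the force, the opening and the grip force at its end, in the units of the state.
- r.get_obs(): the state, without advancing time (a new reading comes with each control period).
- eyes.grab_frame(name): name is "side" or "top"; returns (picture, depth): 384x512x3 uint8, red, green, blue; 384x512 float32, m along the optical axis (not along the pixel's ray), 0 where there is no reading.
- eyes.calibration(name): a dict with "fov_y" (degrees; the focal length in pixels is half the picture's height over the tangent of half this angle, whatever the lens; pixels are square), "cx", "cy" (the principal point, pixels), "origin" and "attitude" of the camera in the world. Camera axes: x right, y up, looking along -z (the intrinsics and any distortion apply to the point x, -y, -z); pixel columns grow to the right and rows downward; lengths in m; the calibration is good to about 2 mm. A picture is of the moment at which its call begins. calibration takes no time and is no camera call.
- ticket.hand_in(): hands the job in; it is judged then, once.
The state is a dict: "clock": time; "joints": joint angles; "qvel": joint speeds; "tau": joint torques, N m; "tcp_pos": TCP position; "orientation": TCP orientation; "contact_force": force on the tool from outside, world axes, zero at the start; "moment": the same for the moment, N m; "grip_width": finger opening in m; "gripper_force": force on a finger pad.
Only numpy, scipy, OpenCV 4.12 (cv2) and the standard library are available. Lean on these libraries where they do the work, as an engineer would, in place of code of your own. Each camera call takes 0.05 s, during which the arm holds its last target. There are 200 camera calls.

### The job

Swing the lid of the red parts case right back until it snaps past its detent and stays open, then lift the case and tip it with its scoop lip low over the green tray so that both brass hinge barrels roll out into the tray (pour them, do not touch them with the fingers or let them fall from high up). Then stand the case upright again on its black rubber mat, about centred and facing as it did at the start, with the lid still fully back, and let go; leave the other things on the table undisturbed.

Things in the scene. Friction and masses are not known exactly. Their poses are not given: they have to be found in the camera images.
- case: red scoop-fronted metal parts case, loose, about 0.7 kg with lid, on the mat, its front (own -x) roughly to the robot, z up. Outer 120 mm along x (-60 to +60), 66 mm along y, 45 mm high, walls 3 mm; origin: centre of its underside. Inside, the flat floor (x = -2 to +57 mm) meets a ramp that rises at 27 degrees to the front lip; ahead of x = -2 mm the side walls taper from below along the ramp.
- lip (a point): middle of the top edge of the case's front lip (case frame x = -60 mm, z = 33 mm). With the lid open, tipping the case lip-down by 40 to 50 degrees rolls the barrels out over it.
- grip (a point): where to lift the case: between its plain side walls (pinch 66 mm across, fingers outside, from above), case frame x = +15 mm, z = 28 mm. The balance point with lid open and barrels in is near x = +20 mm; grip firmly (40 N).
- lid (a joint): angle of the aluminium lid (80 g) in rad: 0 shut, 2.2 fully back at its stop. An over-centre spring pushes it shut below about 1.75 (up to 1 N at the bail, with its weight) and snaps it on to 2.2 beyond that, where it stays even when the case is tipped. Opens upward and back, away from the lip.
- lid_hinge (a point): middle of the lid's hinge line, along the upper rear edge of the case (case frame x = +60 mm, z = 46.5 mm; the line runs along the case's y).
- bail (a point): middle of the lid's black bail handle: a round bar 8 mm thick along the case's y, 48 mm clear between its side arms, 158 mm from the hinge line in the lid's plane. The window between bar and lid edge is 34 mm clear. Hold it lightly (3 N): the bar must turn in the fingers or a tight grip tips the case. Lid shut: the bar's axis is 98 mm ahead of the case's origin, 46.5 mm above its underside.
- barrel1: brass hinge barrel, a plain cylinder 20 mm in diameter and 56 mm long with two dark bands, about 70 g, lying crosswise on the floor of the case under the lid; origin at its centre, y along its axis. It rolls freely.
- barrel2: the other brass barrel, just like the first, also in the case.
- mat: black rubber mat 190 x 110 mm, 3 mm thick, fixed to the table, on which the case stands, aligned with it; origin: centre of its underside, x along its length.
- tray: green open tray lined with grey felt, fixed to the table, 200 mm along its x, 170 mm along its y, 40 mm high, walls and floor 6 mm thick; origin: centre of its underside. Its -x side faces the robot, roughly.
- mortise_hinge: open steel mortise hinge lying flat, 100 x 72 x 9 mm; origin under its centre. A bystander.
- depth_gauge: blue plastic depth gauge, a T of a 130 mm rule over a 100 mm foot, 32 mm high, lying flat; origin under its centre. A bystander.
- clip_jar: small upright glass jar with a clip latch lid, 76 mm across (90 mm over the clips), 86 mm high; origin under its centre. A bystander.
- centre_punch: silver centre punch lying along its own x, 120 mm long, 12 mm thick; origin under its middle. A bystander.
- tea_glass: tulip tea glass on a white saucer 104 mm across, 90 mm high; origin under its centre. A bystander.
Things that resemble listed ones, but are neither listed nor needed, are in the scene too. What is meant by the case is not pink, and is the larger of those in its own colour.

How it is judged:
On the way, in this order (a step that is already met when the one before it is completed fails the run):
1. the lid is swung fully back past its detent while the case stands upright on its mat (value of joint lid above 2.05 rad and angle between case's own z axis and vertical below 0.2 rad and distance of case from where it was at the start of the episode below 0.05 m), for 0.2 s.
2. the case is tipped (over 25 degrees) with its lip low over the tray, lid still back (angle between case's own z axis and vertical above 0.44 rad and value of joint lid above 2 rad and height (world z) of lip below 0.16 m and x of lip in the frame of tray between -0.1 and 0.1 m and y of lip in the frame of tray between -0.085 and 0.085 m), for 0.1 s.
At the end, for the whole second after the job is handed in: both barrels lie still inside the tray; the case stands at rest, upright within 0.08 rad, on the mat, its origin within 40 mm along and 30 mm across of the mat's middle, lip facing the mat's -x end within 0.35 rad, lid over 2.05 rad; nothing held (x of barrel1 in the frame of tray between -0.095 and 0.095 m and y of barrel1 in the frame of tray between -0.08 and 0.08 m and z of each of barrel1, barrel2 in the frame of tray below 0.045 m and linear speed of each of barrel1, barrel2 below 0.03 m/s and x of barrel2 in the frame of tray between -0.095 and 0.095 m and y of barrel2 in the frame of tray between -0.08 and 0.08 m and x of case in the frame of mat between -0.04 and 0.04 m and y of case in the frame of mat between -0.03 and 0.03 m and z of case in the frame of mat below 0.008 m and angle between case's own z axis and vertical below 0.08 rad and x of lip in the frame of mat below -0.02 m and angle between the x axis of case and the x axis of mat, either way round below 0.35 rad and linear speed of case below 0.02 m/s and value of joint lid above 2.05 rad); the robot touches nothing.
It fails at once if the case is tilted over 20 degrees while its lid is not fully back (angle between case's own z axis and vertical above 0.35 rad and value of joint lid below 1.9 rad).
It fails at once if the fingers touch a barrel (contact force between the fingers and barrel1 above 1 N or contact force between the fingers and barrel2 above 1 N).
It fails at once if a barrel falls from high up (over 1.8 m/s) (linear speed of any of barrel1, barrel2 above 1.8 m/s).
It fails at once if a bystander is moved over 30 mm or tipped (distance of any of mortise_hinge, depth_gauge, clip_jar, centre_punch, tea_glass from where it was at the start of the episode above 0.03 m or angle between any of mortise_hinge, depth_gauge, clip_jar, centre_punch, tea_glass's own z axis and vertical above 0.5 rad).
It also fails if it takes over 72 s, if anything falls off the work surface, if the arm or the gripper's body presses on something with over 40 N, if the wrist force passes 120 N, or if a joint passes its speed limit or range.

## Working session

There is one attempt and no reset: what is moved stays moved. The work goes in short steps, Python scripts to look and compute and a tool call to move; the robot and the scene stay as the last step left them, time stands still between calls to the robot, and variables do not carry over. Pictures are saved under pics/ and viewed, at most 10 in all, crops included, and the job is handed in when it is done.

Besides the shell and the picture viewer there is one more tool, called after "Request:" as name(argument=value, ...) on one line, values as JSON. arm_command: Moves the arm, as the interface text tells. Its arguments: {"type":"object","properties":{"plan":{"type":"string"},"hand":{"type":"number"},"grip_force":{"type":"number"}},"required":["plan"]}

```bash
mkdir -p pics; cat > h.py <<'E'
import numpy as np,cv2
from bench import r,eyes,ticket
from scipy.spatial.transform import Rotation as R
def cal(n):
    c=eyes.calibration(n); return c
def rot(a):
    a=np.array(a,float)
    if a.shape==(3,3): return a
    return R.from_rotvec(a).as_matrix() if a.size==3 else R.from_quat(a).as_matrix()
def world(n,d,u=None,v=None):
    c=cal(n); f=192/np.tan(np.radians(c['fov_y'])/2)
    if u is None: v,u=np.mgrid[0:384,0:512]
    z=d
    p=np.stack([(u-c['cx'])/f*z,-(v-c['cy'])/f*z,-z*np.ones_like(u)],-1)
    return p@rot(c['attitude']).T+np.array(c['origin'])
def save(n,fn):
    im,d=eyes.grab_frame(n); np.savez('pics/'+fn+'.npz',im=im,d=d); cv2.imwrite('pics/'+fn+'.png',im[:,:,::-1]); return im,d
E
python3 - <<'E'
from h import *
for n in('side','top'):
    print(eyes.calibration(n)); im,d=save(n,n+'0')
a=cv2.imread('pics/top0.png'); cv2.imwrite('pics/top0b.png',cv2.resize(a,(800,600),interpolation=cv2.INTER_CUBIC))
a=cv2.imread('pics/side0.png'); cv2.imwrite('pics/side0b.png',cv2.resize(a,(800,600),interpolation=cv2.INTER_CUBIC))
print(r.get_obs())
E
```

```text
{'fov_y': 48.26152913749594, 'cx': 256.517492211062, 'cy': 190.56969688815622, 'origin': array([-0.25911802, -0.78080528,  0.84444438]), 'attitude': array([ 0.88676811, -0.34924442, -0.70997181])}
{'fov_y': 52.754454147812226, 'cx': 256.72551655757815, 'cy': 192.4478674130678, 'origin': array([ 0.40292892, -0.00597717,  1.35853419]), 'attitude': array([ 0.04445244, -0.03649206, -1.55754317])}
{'clock': 0.1, 'joints': array([-1.39806688,  0.47772443,  0.02233867,  1.55632597, -0.01148644,
        1.10930344, -0.08308067]), 'qvel': array([-0.0006162 , -0.00213054, -0.00140279, -0.00302132,  0.00029594,
        0.00117683, -0.00053802]), 'tau': array([ 4.46467791e-03, -5.97756958e+01,  1.61330022e+00, -2.81950629e+01,
        1.27471896e-02,  5.05972712e-03, -6.64154598e-06]), 'tcp_pos': array([0.1869489 , 0.64807488, 0.2444294 ]), 'orientation': array([-4.39587010e-01, -3.11058380e+00,  2.56017561e-03]), 'contact_force': array([-0.64361564,  0.52180702,  0.81682077]), 'moment': array([ 0.05089848,  0.01691917, -0.00383491]), 'gripper_force': 0.0, 'grip_width': 0.08548906824221585}
```

View pics/top0b.png

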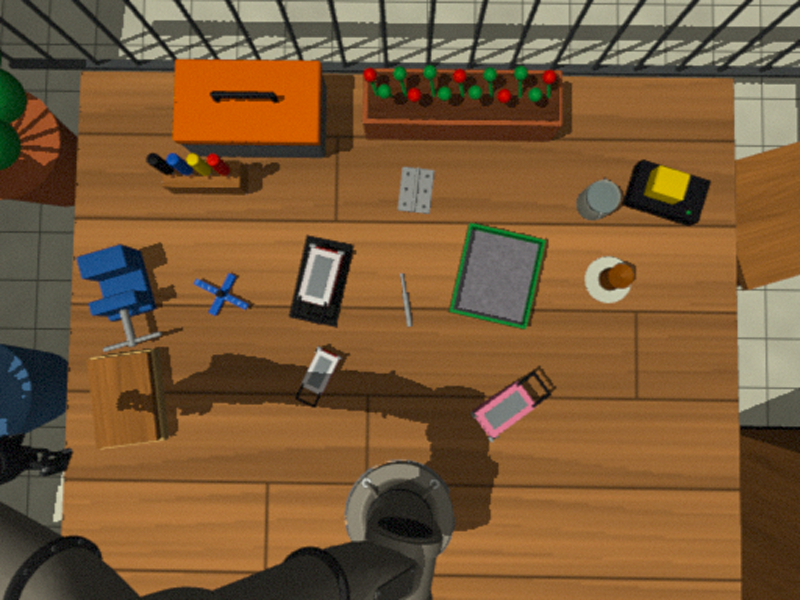

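View pics/side0b.png

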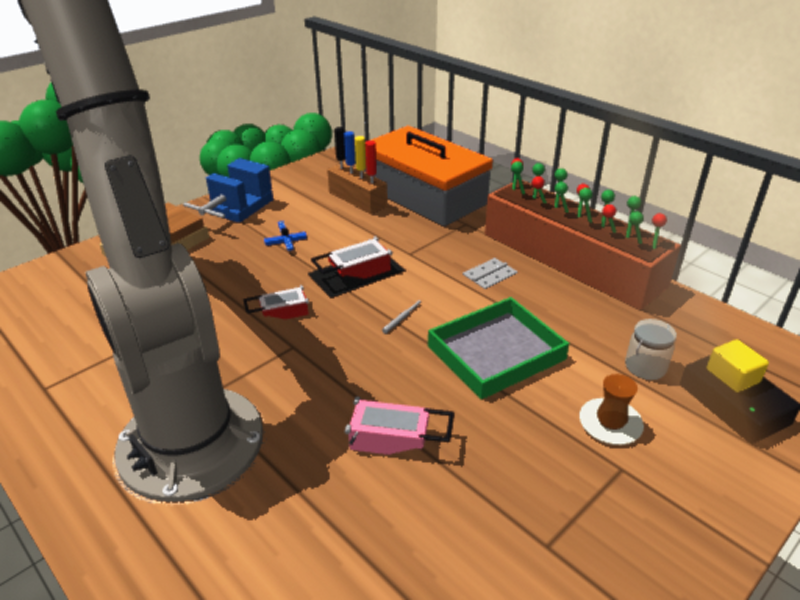

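The top view shows the red case on its black mat at (322,280) with the bail towards the robot. The green tray is at (498,275) and the punch lies between them at (406,300). Next I'll measure the mat, case and tray.

```bash
python3 - <<'E'
from h import *
f=np.load('pics/top0.npz'); im,d=f['im'].astype(int),f['d']; P=world('top',d)
tb=P[330:350,60:100].reshape(-1,3); print('table z',tb[:,2].mean())
U=slice(140,220)
def rect(mask,name):
    n,l,s,c=cv2.connectedComponentsWithStats(mask.astype(np.uint8)); k=1+s[1:,4].argmax(); m=l==k
    p=P[m]; rc=cv2.minAreaRect((p[:,:2]*1000).astype(np.float32)); print(name,s[k],rc,'z',np.percentile(p[:,2],[5,50,95])); return m
v,u=np.mgrid[0:384,0:512]
roi=(v>140)&(v<220)&(u>175)&(u<240)
blk=(im.max(2)<60)&roi
m=rect(blk|(roi&(P[:,:,2]>.02)),'mat+case')
g=(im[:,:,1]>90)&(im[:,:,0]<60)&(im[:,:,2]<110)&(u>270)&(u<360)&(v>130)&(v<220)
rect(g,'tray'); 
rect(roi&(P[:,:,2]>.035),'case+lid')
lid=roi&(P[:,:,2]>.04)&(im.min(2)>80); rect(lid,'lid')
bar=roi&(P[:,:,2]>.035)&(im.max(2)<60); print('bar',bar.sum(),P[bar].round(3)[:40])
a=cv2.imread('pics/top0.png')[140:220,180:240]; cv2.imwrite('pics/c1.png',cv2.resize(a,None,fx=7,fy=7,interpolation=cv2.INTER_CUBIC))
E
```

```text
table z 0.008769721111602437
mat+case [ 185  151   41   58 1581] ((502.7978515625, 109.0956802368164), (260.650634765625, 189.95228576660156), 80.24866485595703) z [0.00108966 0.04720473 0.05678652]
tray [288 143  61  67 400] ((510.45538330078125, -163.60360717773438), (264.27978515625, 275.296630859375), 78.13057708740234) z [0.00591375 0.04134018 0.0458564 ]
case+lid [188 156  32  52 822] ((487.4963073730469, 100.12295532226562), (241.70457458496094, 166.9976348876953), 78.47944641113281) z [0.04753334 0.05298802 0.05765465]
lid [191 156  29  40 698] ((499.9652404785156, 97.16407012939453), (254.18634033203125, 124.92375183105469), 72.91934967041016) z [0.04768901 0.05289016 0.05722283]
bar 93 [[ 0.578  0.205  0.054]
 [ 0.403 -0.006  1.359]
 [ 0.403 -0.006  1.359]
 [ 0.475  0.222  0.059]
 [ 0.476  0.22   0.055]
 [ 0.472  0.224  0.051]
 [ 0.469  0.226  0.055]
 [ 0.469  0.223  0.055]
 [ 0.469  0.219  0.057]
 [ 0.466  0.227  0.053]
 [ 0.466  0.223  0.051]
 [ 0.466  0.221  0.048]
 [ 0.462  0.227  0.053]
 [ 0.462  0.223  0.053]
 [ 0.463  0.166  0.053]
 [ 0.459  0.227  0.051]
 [ 0.459  0.223  0.054]
 [ 0.46   0.165  0.054]
 [ 0.455  0.229  0.058]
 [ 0.455  0.225  0.062]
 [ 0.455  0.223  0.055]
 [ 0.456  0.172  0.054]
 [ 0.456  0.169  0.054]
 [ 0.456  0.166  0.051]
 [ 0.457  0.164  0.039]
 [ 0.452  0.23   0.048]
 [ 0.452  0.226  0.054]
 [ 0.452  0.223  0.054]
 [ 0.453  0.172  0.052]
 [ 0.453  0.168  0.056]
 [ 0.453  0.166  0.051]
 [ 0.449  0.229  0.056]
 [ 0.449  0.226  0.053]
 [ 0.449  0.172  0.053]
 [ 0.449  0.168  0.057]
 [ 0.445  0.229  0.058]
 [ 0.445  0.225  0.056]
 [ 0.446  0.171  0.058]
 [ 0.446  0.169  0.051]
 [ 0.442  0.232  0.055]]
```

View pics/c1.png

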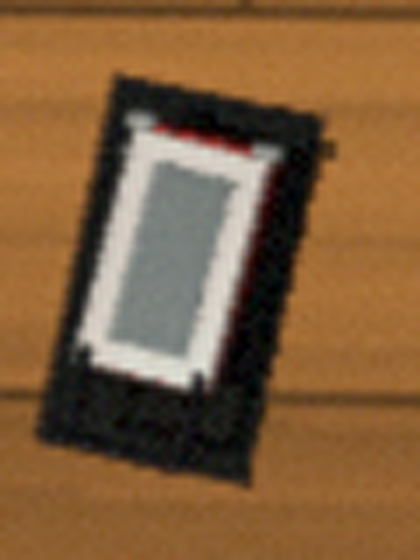

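The crop shows the mat corners at crop pixels (115,75), (325,120), (250,485) and (40,440), the lid in white, and the bail bar at the lower end. I'll intersect these rays with known heights.

```bash
cat >> h.py <<'E'
def ray(n,u,v,z):
    a=world(n,np.ones(1),np.array([float(u)]),np.array([float(v)]))[0]; o=np.array(cal(n)['origin']); return o+(a-o)*(z-o[2])/(a-o)[2]
E
python3 - <<'E'
from h import *
def quad(name,px,z):
    p=np.array([ray('top',u,v,z) for u,v in px]); c=p.mean(0)
    e=[np.linalg.norm(p[(i+1)%4]-p[i])*1000 for i in range(4)]
    ax=(p[0]+p[1]-p[2]-p[3])[:2]; ay=(p[0]+p[3]-p[1]-p[2])[:2]
    print(name,c.round(4),np.round(e),'yaw',np.degrees(np.arctan2(ax[1],ax[0])).round(1),(np.degrees(np.arctan2(ay[1],ay[0]))-90).round(1))
K=lambda L,:[(180+a/7-.43,140+b/7-.43) for a,b in L]
quad('mat',K([(115,75),(325,120),(250,485),(40,440)]),.003)
quad('lid',K([(128,118),(278,150),(212,390),(77,350)]),.0495)
quad('tray',[(a*.64,b*.64) for a,b in[(470,224),(547,239),(529,328),(450,312)]],.04)
f=np.load('pics/top0.npz'); im,d=f['im'].astype(int),f['d']; P=world('top',d); ok=d>.1
v,u=np.mgrid[0:384,0:512]
roi=ok&(v>140)&(v<220)&(u>175)&(u<240)&(P[:,:,2]>.035)&(P[:,:,2]<.075)
def mr(m,n):
    p=P[m]; print(n,len(p),cv2.minAreaRect((p[:,:2]*1000).astype(np.float32)),p.mean(0).round(4))
mr(roi&(im.min(2)>80),'lid'); mr(roi,'lid+bail'); 
t=ok&(im[:,:,1]>im[:,:,0]+30)&(im[:,:,1]>im[:,:,2]+30)&(u>280)&(u<360)&(v>135)&(v<215)&(P[:,:,2]>.03)
mr(t,'tray')
# side view too
f=np.load('pics/side0.npz'); im,d=f['im'].astype(int),f['d']; P=world('side',d); ok=d>.1
v,u=np.mgrid[0:384,0:512]
b=ok&(np.hypot(P[:,:,0]-.51,P[:,:,1]-.19)<.14)&(P[:,:,2]>.036)&(P[:,:,2]<.075); mr(b&(im.min(2)>80),'s lid');mr(b,'s lid+bail')
t=ok&(im[:,:,1]>im[:,:,0]+30)&(im[:,:,1]>im[:,:,2]+30)&(P[:,:,0]<.75)&(P[:,:,1]>-.4)&(P[:,:,1]<-.02)&(P[:,:,2]>.033); mr(t,'s tray')
E
```

```text
mat [0.5163 0.1814 0.003 ] [108. 187. 108. 187.] yaw -10.5 -11.4
lid [0.5258 0.1795 0.0495] [ 75. 121.  68. 116.] yaw -12.8 -13.5
tray [ 0.5287 -0.212   0.04  ] [172. 199. 175. 198.] yaw -11.8 -10.6
lid 705 ((524.8587036132812, 181.21827697753906), (73.62911224365234, 123.57400512695312), 75.48280334472656) [0.5235 0.1796 0.0525]
lid+bail 819 ((504.6283874511719, 184.64688110351562), (73.59999084472656, 165.66322326660156), 76.74372100830078) [0.5142 0.1819 0.0527]
tray 438 ((530.0982666015625, -207.61447143554688), (170.98802185058594, 200.83653259277344), 77.7582015991211) [ 0.5338 -0.2139  0.0408]
s lid 404 ((524.4904174804688, 178.9874725341797), (76.47235107421875, 121.23120880126953), 75.26467895507812) [0.5231 0.1762 0.0519]
s lid+bail 583 ((504.7779541015625, 185.2610626220703), (77.22964477539062, 166.33230590820312), 73.99797821044922) [0.5098 0.175  0.0502]
s tray 657 ((530.1450805664062, -208.00888061523438), (175.68287658691406, 204.30661010742188), 77.85689544677734) [ 0.5219 -0.2137  0.0387]
```

Request:
arm_command(plan="-.0355 -.036 0 0;-.0355 -.036 0 0;-.0355 -.036 0 0;-.0355 -.036 0 0;-.0355 -.036 0 0;-.0355 -.036 0 0;-.0355 -.036 0 0;-.0355 -.036 0 0;-.0355 -.036 0 0;-.0355 -.036 0 0;0 0 .01 10.7;0 0 .01 10.7;0 0 .01 10.7;0 0 .01 10.7;0 0 .01 10.7;0 0 .01 10.7;0 0 .01 10.7;0 0 .01 10.7;0 0 .01 1.4;0 0 0 0", hand=0.41, grip_force=20)

```text
clock: 2.6
tcp_pos: [0.4278, 0.204, 0.1546]
orientation: [2.457, 1.958, -0.003]
contact_force: [-1.0, 1.5, -0.5]
grip_width: 0.0255
gripper_force: 0.0
```

```bash
python3 - <<'E'
from h import *
print(r.get_obs()['joints'].round(2))
save('side','s1')
f=np.load('pics/s1.npz'); im=f['im'][110:230,160:310][:,:,::-1]; cv2.imwrite('pics/s1c.png',cv2.resize(im,None,fx=5,fy=5,interpolation=cv2.INTER_CUBIC))
c=cal('side'); fl=192/np.tan(np.radians(c['fov_y'])/2)
def proj(p):
    q=rot(c['attitude']).T@(np.array(p)-c['origin']); return c['cx']+fl*q[0]/-q[2], c['cy']-fl*q[1]/-q[2]
for p in [(.428,.2023,.0495),(.428+.0073,.2023+.0315,.0495),(.428-.0073,.2023-.0315,.0495)]:
    a=proj(p); print(a,((a[0]-160)*5,(a[1]-110)*5))
E
```

```text
[-0.95  0.28  0.44  2.13 -0.18  0.76 -0.62]
(np.float64(202.89174431077558), np.float64(169.95215727817364)) (np.float64(214.4587215538779), np.float64(299.76078639086825))
(np.float64(198.83262807322205), np.float64(165.3882396111044)) (np.float64(194.16314036611027), np.float64(276.941198055522))
(np.float64(207.08022730452535), np.float64(174.6615300614756)) (np.float64(235.40113652262676), np.float64(323.3076503073779))
```

View pics/s1c.png

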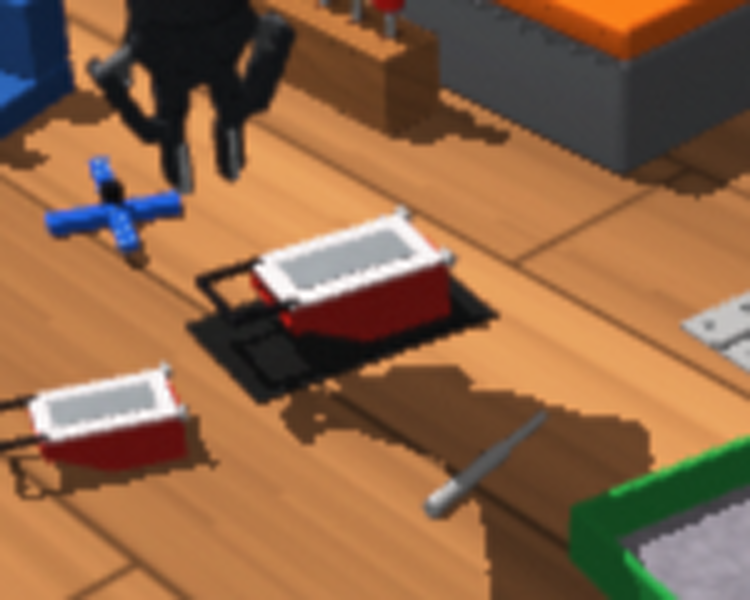

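The side view shows the bail bar between crop pixels (200,283) and (235,318), which matches the projected position. I'll descend over it.

Request:
arm_command(plan="0 0 .03 0;0 0 .03 0;0 0 .02 0;0 0 .015 0;0 0 .01 0;0 0 .005 0;0 0 0 0;0 0 0 0")

```text
clock: 3.65
tcp_pos: [0.4287, 0.2045, 0.0457]
orientation: [2.46, 1.954, 0.001]
contact_force: [-0.1, -0.2, -0.0]
grip_width: 0.0252
gripper_force: 0.0
```

Request:
arm_command(plan="0 0 0 0;0 0 0 0;0 0 0 0;0 0 0 0", hand=1, grip_force=3)

```text
clock: 4.15
tcp_pos: [0.4283, 0.2045, 0.0454]
orientation: [-2.46, -1.954, -0.0]
contact_force: [-0.9, 1.6, 0.9]
grip_width: 0.0074
gripper_force: 19.7
```

Request:
arm_command(plan="0 .0008 -.0158 0;0 .0024 -.0156 0;0 .0039 -.0153 0;0 .0054 -.0148 0;0 .0069 -.0142 0;0 .0083 -.0135 0;0 .0096 -.0126 0;0 .0108 -.0115 0;0 .0119 -.0105 0;0 .0128 -.0092 0;0 0 0 0")

```text
clock: 5.52
tcp_pos: [0.5012, 0.1875, 0.1793]
orientation: [2.461, 1.951, 0.004]
contact_force: [-3.9, -0.0, 4.1]
grip_width: 0.007
gripper_force: 19.8
```

```bash
python3 - <<'E'
from h import *
save('side','s2')
im=np.load('pics/s2.npz')['im'][80:230,160:310][:,:,::-1]; cv2.imwrite('pics/s2c.png',cv2.resize(im,None,fx=4,fy=4,interpolation=cv2.INTER_CUBIC))
E
```

```text
(no output)
```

View pics/s2c.png

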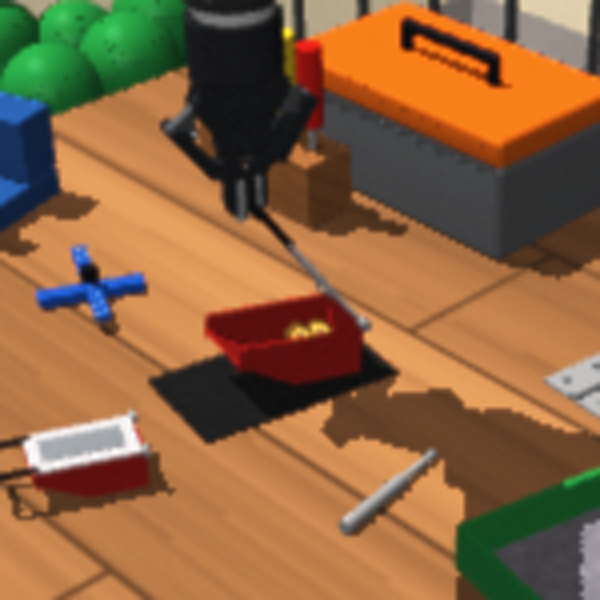

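The lid is at about 1 rad, held at the bail, with both barrels visible and the case on the mat. I'll continue the arc.

Request:
arm_command(plan="0 .0137 -.0079 0;0 .0144 -.0064 0;0 .015 -.005 0;0 .0154 -.0034 0;0 .0157 -.0019 0;0 .0158 -.0003 0;0 .0157 .0012 0;0 .0155 .0028 0;0 .0152 .0043 0;0 .0147 .0058 0;0 .014 .0073 0;0 0 0 0;0 0 0 0")

```text
clock: 7.2
tcp_pos: [0.661, 0.15, 0.1819]
orientation: [2.46, 1.953, 0.001]
contact_force: [3.7, -1.0, 4.6]
grip_width: 0.0069
gripper_force: 21.5
```

```bash
python3 - <<'E'
from h import *
save('side','s3')
im=np.load('pics/s3.npz')['im'][80:230,160:310][:,:,::-1]; cv2.imwrite('pics/s3c.png',cv2.resize(im,None,fx=4,fy=4,interpolation=cv2.INTER_CUBIC))
E
```

```text
(no output)
```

View pics/s3c.png

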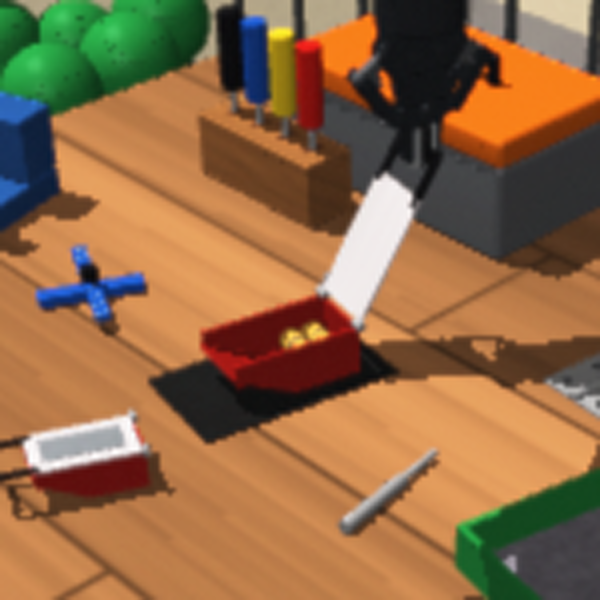

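The lid is back at about 2.1 rad. I'll release it and lift clear.

Request:
arm_command(plan="0 0 0 0;0 0 0 0;0 0 0 0", hand=0.45)

```text
clock: 7.62
tcp_pos: [0.6593, 0.1508, 0.1811]
orientation: [-2.459, -1.954, 0.002]
contact_force: [0.7, -0.5, -0.1]
grip_width: 0.0234
gripper_force: 0.2
```

Request:
arm_command(plan="0 0 -.02 0;0 0 -.04 0;0 0 -.05 0;0 0 -.03 0;0 0 0 0;0 0 0 0;0 0 0 0;0 0 0 0")

```text
clock: 8.62
tcp_pos: [0.6596, 0.1504, 0.3208]
orientation: [-2.46, -1.953, 0.003]
contact_force: [0.5, -0.1, 1.1]
grip_width: 0.0234
gripper_force: 0.0
```

```bash
python3 - <<'E'
from h import *
save('side','s4');save('top','t4')
im=np.load('pics/s4.npz')['im'][80:230,160:310][:,:,::-1]; a=cv2.resize(im,(520,520),interpolation=cv2.INTER_CUBIC)
im=np.load('pics/t4.npz')['im'][120:220,180:234][:,:,::-1]; b=cv2.resize(im,(280,520),interpolation=cv2.INTER_CUBIC)
cv2.imwrite('pics/c4.png',np.hstack([a,b]))
f=np.load('pics/s4.npz');im,d=f['im'].astype(int),f['d'];P=world('side',d)
m=(d>.1)&(im.min(2)>110)&(np.hypot(P[:,:,0]-.63,P[:,:,1]-.155)<.1)&(P[:,:,2]>.05)&(P[:,:,2]<.25)
e=np.array([.974,-.225]);p=P[m];s=p[:,:2]@e;A=np.c_[s,np.ones_like(s)];k=np.linalg.lstsq(A,p[:,2],rcond=None)[0]
print(len(p),'lid angle',np.pi-np.arctan(k[0]),'hinge s at z.0495',(.0495-k[1])/k[0],'expected',np.array([.5235,.1803])@e+.06)
red=(d>.1)&(im[:,:,0]>90)&(im[:,:,1]<50)&(im[:,:,2]<50)&(np.hypot(P[:,:,0]-.52,P[:,:,1]-.18)<.1);q=P[red];s=q[:,:2]@e
print('red s,z range',np.percentile(s,[1,99]),np.percentile(q[:,2],[1,99]))
E
```

```text
450 lid angle 2.207711867692346 hinge s at z.0495 0.5274155289885616 expected 0.5293215
red s,z range [0.40995282 0.52939838] [0.00547023 0.05084172]
```

View pics/c4.png

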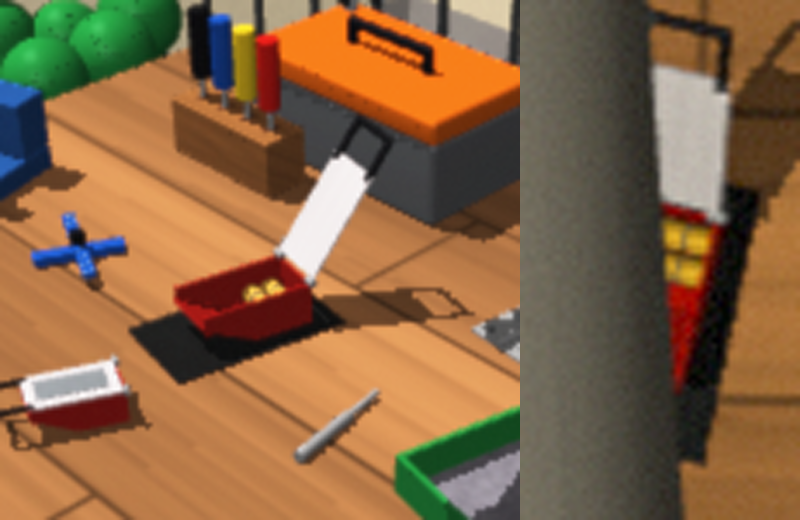

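The side view shows the lid fully back at 2.2 rad, the barrels inside and the case still on the mat. Now I'll turn the hand and go over the grip point.

Request:
arm_command(plan="0 -.05 0 0;0 -.05 0 0;0 -.0495 0 0;-.001 0 0 -10;0 0 .01 -10;0 0 .01 -10;0 0 .02 -10;0 0 .02 -10;0 0 .02 -10;0 0 .02 -10;0 0 .02 -10;0 0 .02 -10;0 0 0 0", hand=-1)

```text
clock: 10.35
tcp_pos: [0.5133, 0.1827, 0.1805]
orientation: [-0.361, -3.118, 0.003]
contact_force: [0.6, -0.3, 0.1]
grip_width: 0.0855
gripper_force: 0.0
```

```bash
python3 - <<'E'
from h import *
o=r.get_obs(); T=rot(o['orientation']); print(o['tcp_pos'],T.round(3),o['joints'].round(2))
g=np.array([.5137,.1825,.024]); print('tool delta',T.T@(g-o['tcp_pos']), 'y ang',np.degrees(np.arctan2(T[1,1],T[0,1])))
E
```

```text
[0.51329911 0.18265288 0.18045671] [[-0.974  0.228 -0.003]
 [ 0.228  0.974 -0.001]
 [ 0.003 -0.002 -1.   ]] [-0.63  0.34  0.22  1.94 -0.1   0.87  0.98]
tool delta [-0.00082983  0.00026763  0.15645487] y ang 76.80016809897013
```

Request:
arm_command(plan="0 0 .03 0;0 0 .03 0;0 0 .03 0;0 0 .03 0;0 0 .02 0;0 0 .011 0;0 0 .005 0;0 0 0 0;0 0 0 0")

```text
clock: 11.48
tcp_pos: [0.5148, 0.1835, 0.0266]
orientation: [0.359, 3.12, 0.001]
contact_force: [0.5, -1.1, -0.0]
grip_width: 0.085
gripper_force: 0.0
```

Request:
arm_command(plan="0 0 0 0;0 0 0 0;0 0 0 0;0 0 0 0;0 0 0 0", hand=1, grip_force=40)

```text
clock: 12.1
tcp_pos: [0.5145, 0.1833, 0.0265]
orientation: [0.358, 3.121, 0.001]
contact_force: [-1.1, 0.2, 4.8]
grip_width: 0.0654
gripper_force: 44.2
```

Request:
arm_command(plan="0 0 -.01 0;0 0 -.02 0;0 0 -.03 0;0 0 -.03 0;0 0 -.03 0;0 0 0 0")

```text
clock: 12.85
tcp_pos: [0.5149, 0.1836, 0.1473]
orientation: [0.358, 3.119, 0.003]
contact_force: [0.9, -0.1, -8.9]
grip_width: 0.0657
gripper_force: 47.6
```

```bash
cat >> h.py <<'E'
def tilt(yaw=-13):
    """case state from side depth: lid plane fit; returns s-direction lid angle (upright 126.2deg -> slope), saves pic"""
    o=r.get_obs(); t=o['tcp_pos']; im,d=save('side','s%d'%int(o['clock']*100)); im=im.astype(int); P=world('side',d)
    e=np.array([np.cos(np.radians(yaw)),np.sin(np.radians(yaw))]); n=np.array([-e[1],e[0]])
    q=P[:,:,:2]-t[:2]; s=q@e; w=q@n; h=P[:,:,2]-t[2]
    m=(d>.1)&(im.min(2)>100)&(np.ptp(im,axis=2)<40)&(abs(w)<.045)&(s>.03)&(s<.2)&(h>-.01)&(h<.2)
    S=np.c_[s[m],h[m]]; c=np.median(S,0); S=S[np.linalg.norm(S-c,axis=1)<.08]
    vx,vy,x0,y0=cv2.fitLine(S.astype(np.float32),cv2.DIST_HUBER,0,.01,.01).ravel()
    if vy<0: vx,vy=-vx,-vy
    a=np.degrees(np.arctan2(vy,vx)); print('n',len(S),'lid elev',a.round(1),'tilt lip-down',(a-53.9).round(1),'line at (s,h)',x0,y0)
    return im,d
E
python3 - <<'E'
from h import *
tilt(); print(r.get_obs()['tcp_pos'],r.get_obs()['clock'],r.get_obs()['moment'])
E
```

```text
n 469 lid elev 53.9 tilt lip-down -0.0 line at (s,h) 0.10438356 0.072302714
[0.51379591 0.18327757 0.14572252] 12.9 [0.0436936  0.35692301 0.00444144]
```

The case is held level at gx of about -8.5 mm. I'll carry it over the tray's far half.

Request:
arm_command(plan="-.004 -.010 0 0;-.008 -.020 0 0;-.0122 -.0315 0 0;-.0122 -.0315 0 0;-.0122 -.0315 0 0;-.0122 -.0315 0 0;-.0122 -.0315 0 0;-.0122 -.0315 0 0;-.0122 -.0315 0 0;-.0122 -.0315 0 0;-.0122 -.0315 0 0;-.0122 -.0315 0 0;-.008 -.020 0 0;-.004 -.0126 0 0;0 0 0 0;0 0 0 0")

```text
clock: 14.9
tcp_pos: [0.571, -0.2158, 0.1455]
orientation: [-0.355, -3.121, -0.002]
contact_force: [0.3, -0.0, -8.8]
grip_width: 0.065
gripper_force: 47.6
```

```bash
python3 - <<'E'
from h import *
tilt(); o=r.get_obs(); T=rot(o['orientation']); e=np.array([.978,-.208,0])
print(o['tcp_pos'],'s,y tray',(o['tcp_pos']-[.53,-.209,0])@e,(o['tcp_pos']-[.53,-.209,0])@[.208,.978,0],'e in tool',T.T@e,np.degrees(np.arctan2(T[1,1],T[0,1])),o['joints'].round(2))
im,d=save('top','t5')
a=im[120:240,270:370][:,:,::-1]; cv2.imwrite('pics/t5c.png',cv2.resize(a,None,fx=5,fy=5,interpolation=cv2.INTER_CUBIC))
E
```

```text
n 786 lid elev 53.8 tilt lip-down -0.1 line at (s,h) 0.10785557 0.076648906
[ 0.57107954 -0.2156616   0.14557764] s,y tray 0.04156140354849965 0.002029495418521466 e in tool [-9.99733721e-01  1.67350249e-02 -6.53324754e-04] 77.03427916039159 [ 0.04  0.49  0.29  1.82 -0.18  0.86  1.77]
```

View pics/t5c.png

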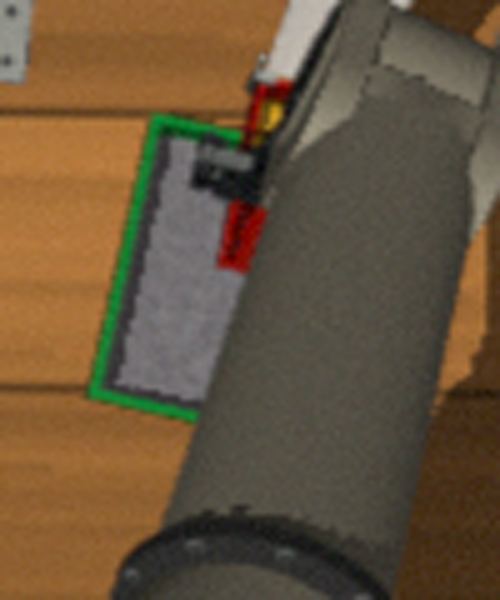

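The top view shows the case rear over the tray's far rim at crop (240,130), with the lip inside the tray. I'll press the rear underside onto the rim so the case pivots in the pads.

Request:
arm_command(plan="0 0 .025 0;0 0 .025 0;0 0 .02 0;0 0 .01 0;.001 0 .002 0;.0008 0 .003 0;.0008 0 .003 0;.0008 0 .0035 0;.0003 0 .003 0;.0003 0 .003 0;.0003 0 .0033 0;0 0 0 0;0 0 0 0", grip_force=25)

```text
clock: 16.62
tcp_pos: [0.5648, -0.2158, 0.0466]
orientation: [-0.357, -3.118, -0.003]
contact_force: [-12.5, 5.3, 9.1]
grip_width: 0.0652
gripper_force: 53.8
```

```bash
python3 - <<'E'
from h import *
tilt(); o=r.get_obs(); print(o['tcp_pos'],(o['tcp_pos']-[.53,-.209,0])@[.978,-.208,0])
E
```

```text
n 668 lid elev 70.0 tilt lip-down 16.1 line at (s,h) 0.08420432 0.10566743
[ 0.56483823 -0.21577135  0.04657101] 0.03548022741085326
```

Request:
arm_command(plan="-.0003 0 .003 0;-.0004 0 .003 0;-.0005 0 .003 0;-.0006 0 .002 0;-.0006 0 .002 0;0 0 0 0;0 0 0 0")

```text
clock: 17.55
tcp_pos: [0.564, -0.2155, 0.0323]
orientation: [-0.357, -3.111, -0.005]
contact_force: [-16.6, 6.7, 7.9]
grip_width: 0.0653
gripper_force: 59.2
```

```bash
python3 - <<'E'
from h import *
im,d=tilt(); o=r.get_obs(); print(o['tcp_pos'],(o['tcp_pos']-[.53,-.209,0])@[.978,-.208,0])
a=im[150:270,260:380][:,:,::-1].astype(np.uint8); cv2.imwrite('pics/p6.png',cv2.resize(a,None,fx=5,fy=5,interpolation=cv2.INTER_CUBIC))
E
```

```text
n 383 lid elev 82.7 tilt lip-down 28.8 line at (s,h) 0.058643702 0.11342622
[ 0.56397655 -0.2155692   0.03230422] 0.034595464683262245
```

View pics/p6.png

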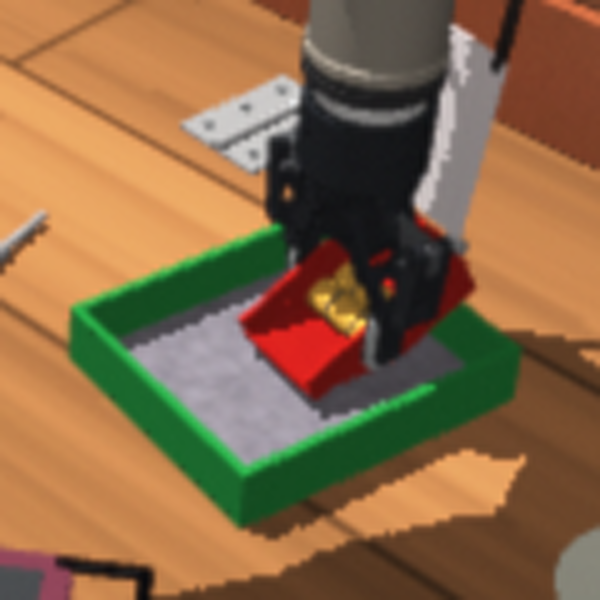

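The tilt is 29° with the lip inside the tray, the barrels still gathered at the ramp and the lid clear of the wrist. I'll tip it further while sliding rearward.

Request:
arm_command(plan="-.002 0 .0005 0;-.002 0 .0005 0;-.002 0 .0005 0;-.002 0 .0005 0;0 0 .001 0;0 0 0 0;0 0 0 0")

```text
clock: 18.48
tcp_pos: [0.5652, -0.216, 0.0282]
orientation: [-0.357, -3.098, -0.009]
contact_force: [-32.5, 11.4, 19.8]
grip_width: 0.0653
gripper_force: 62.1
```

```bash
cat > k.py <<'E'
from h import *
im,d=tilt(); o=r.get_obs(); print(o['tcp_pos'],(o['tcp_pos']-[.53,-.209,0])@[.978,-.208,0])
P=world('side',d); y=(d>.1)&(im[:,:,0]>110)&(im[:,:,1]>80)&(im[:,:,2]<80)&(im[:,:,0]-im[:,:,2]>60)
q=P-[.53,-.209,0]; s=q@[.978,-.208,0]; w=q@[.208,.978,0]
y&=(abs(s)<.1)&(abs(w)<.085)&(P[:,:,2]<.15)
n,l,st,c=cv2.connectedComponentsWithStats(y.astype(np.uint8))
for i in range(1,n):
    if st[i,4]>8: m=l==i; print('gold',st[i,4],c[i].round(),'s,y,z',s[m].mean().round(3),w[m].mean().round(3),P[m][:,2].mean().round(3))
E
python3 k.py
```

```text
n 252 lid elev 86.6 tilt lip-down 32.7 line at (s,h) 0.050682507 0.1221797
[ 0.56525811 -0.21602917  0.02815694] 0.035944501003028234
gold 93 [304. 229.] s,y,z -0.056 -0.009 0.021
```

Request:
arm_command(plan=".004 0 -.001 0;.004 0 -.003 0;.002 0 -.005 0;0 0 0 0;0 0 0 0")

```text
clock: 19.15
tcp_pos: [0.5677, -0.2168, 0.0382]
orientation: [0.358, 3.12, -0.0]
contact_force: [0.1, -0.4, -6.4]
grip_width: 0.0656
gripper_force: 59.1
```

```bash
python3 k.py; python3 - <<'E'
import cv2,glob,os
f=max(glob.glob('pics/s*.png'),key=os.path.getmtime); a=cv2.imread(f)[150:270,260:380]; cv2.imwrite('pics/p7.png',cv2.resize(a,None,fx=5,fy=5,interpolation=cv2.INTER_CUBIC))
E
```

```text
n 267 lid elev 87.6 tilt lip-down 33.7 line at (s,h) 0.048615254 0.12246458
[ 0.5674902  -0.21669315  0.03800722] 0.03826559053251192
gold 70 [301. 230.] s,y,z -0.067 -0.006 0.019
```

View pics/p7.png

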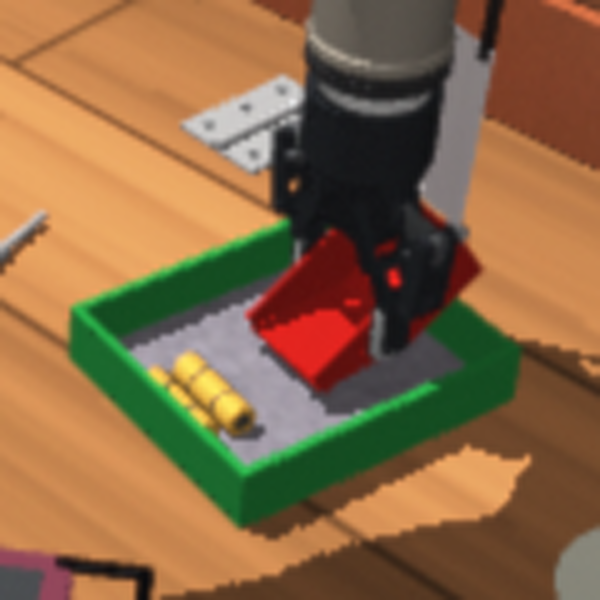

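Both barrels lie in the tray by its near wall, at crop (210,395), and the case is empty and free of the rim. I'll lift it and carry it back over the mat.

Request:
arm_command(plan="0 0 -.02 0;0 0 -.03 0;0 0 -.03 0;0 0 -.03 0;.006 .014 0 0;.0128 .0302 0 0;.0128 .0302 0 0;.0128 .0302 0 0;.0128 .0302 0 0;.0128 .0302 0 0;.0128 .0302 0 0;.0128 .0302 0 0;.0128 .0302 0 0;.0128 .0302 0 0;.0128 .0302 0 0;.0128 .0302 0 0;.0085 .02 0 0;.004 .0097 0 0;0 0 0 0;0 0 0 0", grip_force=40)

```text
clock: 21.7
tcp_pos: [0.4971, 0.1842, 0.1478]
orientation: [-0.36, -3.121, 0.001]
contact_force: [-0.4, -0.6, -8.2]
grip_width: 0.0654
gripper_force: 59.0
```

```bash
python3 - <<'E'
from h import *
tilt(); o=r.get_obs(); T=rot(o['orientation']); print(o['tcp_pos'],T.T@(np.array([.498,.1855,.0235])-o['tcp_pos']))
E
```

```text
n 284 lid elev 87.5 tilt lip-down 33.6 line at (s,h) 0.048782025 0.12091725
[0.49722507 0.18412869 0.14787106] [-0.00044592  0.00159875  0.12436996]
```

Request:
arm_command(plan="0 .001 .03 0;0 0 .03 0;0 0 .03 0;0 0 .02 0;0 0 .008 0;0 0 .004 0;0 0 .003 0;0 0 .003 0;0 0 0 0;0 0 0 0", grip_force=20)

```text
clock: 23.0
tcp_pos: [0.5003, 0.1856, 0.0221]
orientation: [0.36, 3.116, 0.002]
contact_force: [2.4, -4.1, 3.5]
grip_width: 0.0653
gripper_force: 60.3
```

```bash
python3 - <<'E'
from h import *
tilt(); print(r.get_obs()['tcp_pos'])
E
```

```text
n 320 lid elev 83.3 tilt lip-down 29.4 line at (s,h) 0.057454687 0.12123162
[0.50033306 0.18562283 0.02211642]
```

Request:
arm_command(plan="0 0 0 0;0 0 0 0;0 0 0 0;0 0 0 0", hand=-0.53)

```text
clock: 23.55
tcp_pos: [0.5003, 0.1856, 0.0221]
orientation: [0.36, 3.116, 0.002]
contact_force: [1.5, -4.9, 3.5]
grip_width: 0.0655
gripper_force: 51.2
```

```bash
python3 - <<'E'
from h import *
tilt(); print(r.get_obs()['tcp_pos'])
E
```

```text
n 322 lid elev 83.1 tilt lip-down 29.2 line at (s,h) 0.057489734 0.12101806
[0.50033706 0.18561402 0.02209456]
```

Request:
arm_command(plan="0 0 0 0;0 0 0 0;0 0 0 0", hand=-0.55)

```text
clock: 23.98
tcp_pos: [0.4975, 0.1871, 0.0203]
orientation: [0.357, 3.121, 0.001]
contact_force: [0.7, -0.1, 0.9]
grip_width: 0.0664
gripper_force: 0.1
```

Request:
arm_command(plan="0 0 0 0;0 0 0 0;0 0 0 0;0 0 0 0", hand=-0.57)

```text
clock: 24.48
tcp_pos: [0.4973, 0.1865, 0.0199]
orientation: [-0.358, -3.121, 0.0]
contact_force: [-0.5, 0.8, 0.4]
grip_width: 0.0671
gripper_force: 0.0
```

```bash
python3 - <<'E'
from h import *
tilt(); print(r.get_obs()['tcp_pos'])
E
```

```text
n 442 lid elev 53.6 tilt lip-down -0.3 line at (s,h) 0.11885017 0.08008178
[0.49733046 0.18652122 0.01996605]
```

Request:
arm_command(plan="0 0 0 0;0 0 0 0;0 0 0 0;0 0 0 0;0 0 -.03 0;0 0 -.05 0;0 0 -.05 0;0 0 -.05 0;0 0 -.05 0;.05 0 0 0;0 0 0 0;0 0 0 0;0 0 0 0;0 0 0 0", hand=-1)

```text
clock: 26.28
tcp_pos: [0.4492, 0.1975, 0.2497]
orientation: [-0.36, -3.121, 0.001]
contact_force: [0.2, -0.4, -0.6]
grip_width: 0.0857
gripper_force: 0.0
```

```bash
python3 - <<'E'
from h import *
print(r.get_obs()['tcp_pos'])
im,d=save('side','sf'); im=im.astype(int); P=world('side',d); ok=d>.1
e=np.array([.974,-.225]);n=np.array([.225,.974]); q=P[:,:,:2]-[.516,.181]; s=q@e;w=q@n;z=P[:,:,2]
m=ok&(im.min(2)>100)&(np.ptp(im,axis=2)<40)&(abs(w)<.06)&(s>.04)&(s<.2)&(z>.06)&(z<.2)
k=cv2.fitLine(np.c_[s[m],z[m]].astype(np.float32),cv2.DIST_HUBER,0,.01,.01).ravel(); t=(.0495-k[3])/k[1]
print('lid elev',np.degrees(np.arctan(k[1]/k[0])),'origin along',k[2]+t*k[0]-.06,'lid mid across',w[m].mean())
A=np.c_[s[m],z[m]]; B=np.linalg.lstsq(np.c_[w[m],z[m],np.ones(m.sum())],s[m],rcond=None)[0]; print('yaw err deg',np.degrees(np.arctan(B[0])))
red=ok&(im[:,:,0]>90)&(im[:,:,1]<50)&(im[:,:,2]<50)&(abs(s)<.09)&(abs(w)<.07); print('red s,w,z',[np.percentile(x[red],[1,99]).round(3) for x in(s,w,z)])
q=P-[.53,-.209,0]; s=q@[.978,-.208,0]; w=q@[.208,.978,0]
y=ok&(im[:,:,0]>110)&(im[:,:,1]>80)&(im[:,:,2]<80)&(im[:,:,0]-im[:,:,2]>60)&(abs(s)<.1)&(abs(w)<.085)
print('gold',y.sum(),np.percentile(s[y],[2,98]),np.percentile(w[y],[2,98]),z[y].max())
E
```

```text
[0.44916312 0.19747792 0.24967454]
lid elev 54.209522 origin along 0.0027714483 lid mid across -0.0025675938437074814
yaw err deg 0.617236913493757
red s,w,z [array([-0.055,  0.063]), array([-0.037,  0.034]), array([0.007, 0.049])]
gold 95 [-0.08442367 -0.0494404 ] [-0.02870835  0.03353823] 0.04131025955260603
```

The case is upright and centred on the mat, the lid is fully back, and both barrels are in the tray.

```bash
python3 -c "
from bench import ticket
print(ticket.hand_in())"
```

```text
the job is handed in; nothing more can be done
None
```

I handed the job in at about 26 s: the lid is fully back, both barrels are in the tray, and the case is upright near the middle of its mat with nothing held; the hand-in gave no verdict.

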